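# Hold a rolling-pin barrel down in the V-cradle

## Task

I want to tap a new handle into the rolling pin, so please take its long barrel off the board, lay it in the V-cradle with its end butted against the stop board, and hold it there for me: press it firmly down onto both faces of the V, about as hard as a one-kilogram weight or a bit more. Finish while still pressing and do not back away. Leave the short barrel, the glasses, teapot, sugar tin and spoon cup where they stand.

Things in the scene. Friction and masses are not known exactly. Their poses are not given: they have to be found in the camera images.
- barrel_center (a point): centre of the rolling-pin barrel to be seated: plain pale wooden cylinder without handles, 45 mm in diameter, 180 mm long, 0.14 to 0.28 kg, a small dark bore on each flat end (both ends alike). Half-way along it, on its axis; x runs along the cylinder. It lies level on the board, the longer of the two cylinders there
- barrel: the same barrel as a whole; same origin and axes as barrel_center
- stub: the shorter cylinder of the same wood, 45 mm in diameter, 110 mm long; bystander, stays where it is; origin at its centre, x along its axis
- board: fixed brown wooden board, 220 (its x) by 200 by 16 mm, with two places at y = +50 and -50 mm, each between strips 5 mm high that keep a cylinder from rolling; the cylinders lie along x, which one in which place varies. Origin at the centre of its underside. Left or right of the robot, the cradle on the other side
- cradle: fixed pale wooden V-cradle on a base 194 by 100 mm, 14 mm thick. Its 90-degree V runs level along its x. Upright stop board at its +x end, 90 mm wide, 95 mm high, inner face at x = +90 mm; -x end open. V lips 68 mm above the plank, 60 mm apart (84 mm over the outsides). Origin under the middle of the V, on the plank
- seat (a point): where the barrel's centre is when fully seated: in the cradle, 70 mm above the plank, midway along the V; barrel on both V faces and its end against the stop board. x along the V towards the stop board, z up, same axes as the cradle
- v_left: the V face on the cradle's +y side, sloping 45 degrees in two lengths, x = -85 to -35 mm and +35 to +85 mm; the 70 mm gap between is open down to the base and has room for fingers; origin and axes as the cradle's
- v_right: the V face on the cradle's -y side, sloping 45 degrees in two lengths, x = -85 to -35 mm and +35 to +85 mm; the 70 mm gap between is open down to the base and has room for fingers; origin and axes as the cradle's
- glass1: a clear tea glass, 60 mm across the rim, 85 mm tall, standing upright; bystander; origin at the centre of its underside
- glass2: a clear tea glass, 60 mm across the rim, 85 mm tall, standing upright; bystander; origin at the centre of its underside
- glass3: a clear tea glass, 60 mm across the rim, 85 mm tall, standing upright; bystander; origin at the centre of its underside
- glass4: a clear tea glass, 60 mm across the rim, 85 mm tall, standing upright; bystander; origin at the centre of its underside
- teapot: green ceramic teapot, body 136 mm across, 130 mm tall, spout to its +y and handle to its -y, about 215 mm overall; bystander; origin at the centre of its underside
- sugar_tin: round stainless steel sugar tin with clip-on lid, 90 mm across, 118 mm tall; bystander; origin at the centre of its underside
- spoon_cup: red plastic cup with three spoons standing in it, 72 mm across, 158 mm tall to the spoon tips; bystander; origin at the centre of its underside
Not all that is in view belongs to the job. What is shaped like the barrel but orange or purple is not meant. What is shaped like the cradle but purple is not meant.

How it is judged (in metres and radians):
On the way, in this order (a step that is already met when the one before it is completed fails the run):
1. the barrel is lifted clear of the board (height (world z) of barrel_center above 0.06 m and contact force between barrel and board below 0.01 N and contact force between barrel and cradle below 0.01 N and distance between barrel_center and seat above 0.05 m), for 0.1 s.
2. the barrel lies in the V on both faces, against the stop board (x of barrel_center in the frame of seat between -0.006 and 0.004 m and y of barrel_center in the frame of seat between -0.003 and 0.003 m and z of barrel_center in the frame of seat between -0.004 and 0.003 m and angle between the x axis of barrel_center and the x axis of seat, either way round below 0.035 rad and contact force between barrel and v_left above 0.2 N and contact force between barrel and v_right above 0.2 N), for 0.2 s.
At the end, for the whole second after the job is handed in: Barrel along the V within 2 degrees, centred and at seated height within 3 mm, its end within 6 mm of the stop board, at rest; the robot touches it with over 4 N and presses it onto each V face with over 3.5 N and onto the cradle with over 9 N (sum over both faces), all through the last second (x of barrel_center in the frame of seat between -0.006 and 0.004 m and y of barrel_center in the frame of seat between -0.003 and 0.003 m and z of barrel_center in the frame of seat between -0.004 and 0.003 m and angle between the x axis of barrel_center and the x axis of seat, either way round below 0.035 rad and contact force between barrel and v_left above 3.5 N and contact force between barrel and v_right above 3.5 N and contact force between barrel and cradle above 9 N and (contact force between barrel and the fingers above 4 N or contact force between barrel and the arm above 4 N) and linear speed of barrel below 0.02 m/s and contact force between barrel and board below 0.01 N); the arm keeps its last pose, push and grip.
It fails at once if a bystander is moved more than 3 cm or tipped over (distance of any of glass1, glass2, glass3, glass4, teapot, sugar_tin, spoon_cup, stub from where it was at the start of the episode above 0.03 m or angle between any of glass1, glass2, glass3, glass4, teapot, sugar_tin, spoon_cup's own z axis and vertical above 0.5 rad).
It also fails if it takes over 61 s, if anything falls off the work surface, if the arm or the gripper's body presses on something with over 40 N, if the wrist force passes 120 N, or if a joint passes its speed limit or range.

## Robot

A 7-joint arm with a two-finger parallel gripper is mounted at the origin on the work surface. World frame = base frame: x ahead of the robot, y to its left, z up, the work surface at z = 0. Lengths are in mm, angles in rad, forces in N, time in s.
With the tool pointing down it reaches from about 425 to 875 mm from the base axis. Payload 4.7 kg.
Tool frame: the origin (TCP) lies on the centre line of the jaws, within the pads' length; the fingertips stand 25 mm ahead of it and the grasp point (between the pads) lies 6 mm ahead of it; z points along the fingers, y is the direction in which the jaws open and shut (so a half turn about z gives the same grasp; the last joint's range is limited). The gripper opens to 85 mm and grips with 20 to 120 N. Pads are 22 mm wide; open, the fingers measure 114 mm over their backs; the gripper's body (76 mm by 85 mm) begins 54 mm behind the grasp point. The pads swing forward as they close: fully open they stand 13 mm farther back than shut.
Start: joints at [-1.144, 0.321, -0.07, 1.45, 0.023, 1.371, -0.057], TCP at [260.79, 595.408, 256.349] pointing down, gripper open.
Joint ranges: [-2.86, 2.86], [-0.3, 2.09], [-1.38, 1.24], [0.06, 2.45], [-1.56, 4.7], [0.09, 2.05], [-2.69, 2.69]. Speed limits (rad/s): [2.57, 2.57, 3.14, 3.14, 3.14, 3.14, 3.14].

## Interface

Orientations are given as a 3x3 rotation matrix whose columns are the frame's x, y, z axes.
In Python, from bench import manip, read_camera, order, nets gives the robot as it stands.
- The arm moves only by the tool move_arm, never from a script. Its argument "commands" is a list of rows, each an object of numbers: "rx", "ry", "rz": the turn, a rotation vector about the world's x, y, z in degrees; "tx", "ty", "tz": the shift along the world's x, y, z in cm; "claw": the finger opening in cm, from 0 to 8.54. In form: [{"rx": .., "ry": .., "rz": .., "tx": .., "ty": .., "tz": .., "claw": ..}, ...]. A call has 1 to 20 rows; each row shifts and turns the commanded pose from where the row before left it; what a row does not reach is not made up. A row lasts 1/8 s, in which the tool goes at most 62.5 mm and 10.7 degrees, less where a joint would pass 70% of its speed; a pose out of reach is approached as far as the arm can. A call is refused whole if a number of a shift passes 6.25 or a number of a turn 10.7, either way. A call with a gripper value outside its range is refused whole. The fingers move at their own pace and stop on an object; the grip force is fixed at half the most. Time passes only in rows, so rows that do not move let the fingers close. It gives the time, the measured TCP pose, the force and the opening at its end, in the units of the state.
- manip.observe(): the state, without advancing time (a new reading comes with each control period).
- read_camera(name): name is "side" or "top"; returns a dict with "pixels" (384x512x3 uint8, red, green, blue), "depth" (384x512 float32, mm along the optical axis (not along the pixel's ray), 0 where there is no reading), "mtx" (3x3 intrinsics, pixels), "position" and "attitude" of the camera in the world. Camera axes: x right, y up, looking along -z (the intrinsics and any distortion apply to the point x, -y, -z); pixel columns grow to the right and rows downward; lengths in mm; the calibration is good to about 2 mm. A picture is of the moment at which its call begins.
- order.finish_job(): hands the job in, once; it reports no verdict.
Trained networks look in the newest picture that a camera, given by its name, has taken for a name from the list of things; names that differ only in an ending like _2 or _b are one class to them, and where a whole thing is asked for, a point or a joint stands for the part that bears it (a point fixed in the world has none). Each returns a list of dicts, best first, with "score" (0 to 1); they miss things now and then, are a little off and sometimes report something else, mostly with a low value. They report only what shows in the picture. A call takes as long as a camera call. They do not tell look-alikes from the thing itself.
- nets.cut_out(camera, label): "pixels" (384x512 bool, what is visible of it) and "at" ([row, column] in pixels, amid what is visible of it).
The state is a dict: "time": time; "q": joint angles; "qd": joint speeds; "joint_efforts": joint torques, N m; "ee_pos": TCP position; "orientation": TCP orientation; "force": force on the tool from outside, world axes, zero at the start; "wrist_torque": the same for the moment, N m; "width": opening from 0.0 (shut) to 1.0 (fully open).
Only numpy, scipy, OpenCV 4.12 (cv2) and the standard library are available. Lean on these libraries where they do the work, as an engineer would, in place of code of your own. Each camera call takes 0.05 s, during which the arm holds its last target.

## Working session

There is one attempt and no reset: what is moved stays moved. The work goes in short steps, Python scripts to look and compute and a tool call to move; the robot and the scene stay as the last step left them, time stands still between calls to the robot, and variables do not carry over. Pictures are saved under pics/ and viewed, and the job is handed in when it is done.

Besides the shell and the picture viewer there is one more tool, called after "Call:" by a JSON object that holds its "name" and its "arguments", one argument or row to a line. move_arm: Moves the arm, as the interface text tells. Its arguments: {"type":"object","properties":{"commands":{"type":"array"}},"required":["commands"]}

```bash
mkdir -p pics; ls
cat > h.py <<'E'
import numpy as np, cv2
from bench import manip, read_camera, order, nets
def pts(c):
    K=np.array(c['mtx']);d=c['depth'];v,u=np.mgrid[0:384,0:512]
    x=(u-K[0,2])/K[0,0]*d;y=(v-K[1,2])/K[1,1]*d
    P=np.stack([x,-y,-d],-1)
    W=P@np.array(c['attitude']).T+np.array(c['position'])
    W[d<=0]=np.nan
    return W
E
python3 - <<'E'
from h import *
s=manip.observe();print(s)
for n in('top','side'):
    c=read_camera(n);print(n,c['mtx'],c['position'],c['attitude'],[k for k in c])
    cv2.imwrite(f'pics/{n}0.png',c['pixels'][:,:,::-1])
    np.savez(f'{n}0.npz',W=pts(c),px=c['pixels'])
E
```

```text
pics
{'time': 0.0, 'q': array([-1.14392719,  0.32182194, -0.07009063,  1.4517045 ,  0.02259432,
        1.37082526, -0.05690139]), 'qd': array([ 0.00028605,  0.00044604, -0.00023554,  0.00041922,  0.00034687,
       -0.00154586, -0.00060437]), 'joint_efforts': array([-2.39254332e-04, -4.93574274e+01, -3.82508794e-01, -3.14338982e+01,
        1.29490223e-02,  1.12181270e-02,  1.17487946e-05]), 'ee_pos': array([260.57878209, 594.92206979, 255.20939594]), 'orientation': array([[-9.16027295e-01,  4.01115319e-01, -7.03740348e-04],
       [ 4.01115925e-01,  9.16025448e-01, -1.84211193e-03],
       [-9.42552465e-05, -1.96970627e-03, -9.99998056e-01]]), 'force': array([-0.64502673, -0.06324194,  0.79215785]), 'wrist_torque': array([-0.00456231, -0.01181798, -0.03804599]), 'width': 0.9992419920060264}
top [[498.29673231   0.         253.17104842]
 [  0.         498.29673231 187.50000648]
 [  0.           0.           1.        ]] [ 316.7275771   168.30247672 1688.84229197] [[ 0.00616356  0.99303198 -0.11768389]
 [-0.99992647  0.00734945  0.00964563]
 [ 0.01044333  0.11761579  0.99300426]] ['pixels', 'depth', 'mtx', 'position', 'attitude']
side [[467.55252965   0.         254.62464506]
 [  0.         467.55252965 192.2880479 ]
 [  0.           0.           1.        ]] [ 111.72407632 -798.95973631 1070.43441583] [[ 0.92291668  0.26219973 -0.28191505]
 [-0.38492154  0.64317139 -0.66194106]
 [ 0.00775893  0.71943162  0.69451993]] ['pixels', 'depth', 'mtx', 'position', 'attitude']
```

View pics/top0.png

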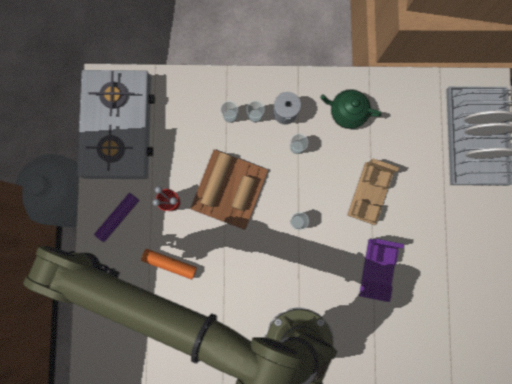

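View pics/side0.png

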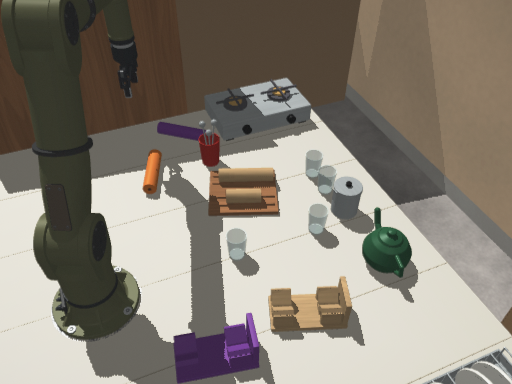

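Run:
```python
from h import *
for cam in('top','side'):
    W=np.load(cam+'0.npz')['W']
    for l in ['barrel','stub','board','cradle','glass1','teapot','sugar_tin','spoon_cup']:
        for r in nets.cut_out(cam,l):
            m=r['pixels'];p=W[m];p=p[~np.isnan(p[:,0])]
            print(cam,l,round(r['score'],2),np.round(r['at']),m.sum(),np.round(np.median(p,0)) if len(p) else None,np.round(np.percentile(p,2,axis=0)),np.round(np.percentile(p,98,axis=0)))
```

```text
top barrel 0.95 [174. 216.] 691 [541. 275.  57.] [458. 233.  41.] [618. 315.  66.]
top barrel 0.55 [263. 167.] 773 [259. 428.  40.] [220. 344.   6.] [300. 511.  50.]
top stub 0.78 [189. 244.] 431 [495. 186.  57.] [441. 153.  42.] [545. 213.  66.]
top board 0.96 [193. 234.] 2477 [497. 226.  16.] [392. 122.   7.] [615. 344.  25.]
top board 0.49 [111. 258.] 289 [780. 147.  42.] [740. 122.  -4.] [795. 175.  90.]
top cradle 0.95 [267. 376.] 1924 [ 245. -263.   36.] [ 149. -318.    2.] [ 337. -211.   96.]
top cradle 0.58 [192. 371.] 1857 [ 507. -241.   42.] [ 405. -302.    6.] [ 595. -180.   96.]
top glass1 0.8 [217. 302.] 237 [404.  -5.  10.] [377. -24.  -4.] [427.  20.  85.]
top glass1 0.67 [109. 230.] 365 [780. 236.  33.] [739. 207.  -6.] [824. 269.  89.]
top glass1 0.58 [111. 257.] 312 [778. 147.  36.] [740. 122.  -4.] [795. 175.  89.]
top glass1 0.55 [110. 354.] 1400 [ 769. -166.   90.] [ 719. -257.   45.] [836. -85. 125.]
top glass1 0.5 [141. 298.] 306 [667.  -1.  40.] [632. -26.  -3.] [686.  29.  89.]
top glass1 0.22 [200. 168.] 530 [467. 439.  58.] [434. 394.  -4.] [508. 463. 160.]
[... 1207 characters left out ...]
4.  85.]
side glass1 0.88 [218. 318.] 556 [654.  -5.  55.] [627. -27.  -2.] [715.  36.  85.]
side glass1 0.71 [244. 237.] 584 [397.  -8.  57.] [371. -26.   3.] [424.  29.  86.]
side glass1 0.55 [157. 313.] 438 [758. 222.  59.] [736. 203.   0.] [791. 263.  86.]
side teapot 0.91 [248. 386.] 1950 [ 756. -199.   84.] [ 714. -267.   33.] [818. -84. 123.]
side sugar_tin 0.88 [199. 348.] 1079 [761.  21.  88.] [730.  -1.   3.] [811.  76. 113.]
side sugar_tin 0.73 [245. 237.] 553 [397.  -9.  57.] [371. -26.   6.] [423.  29.  86.]
side sugar_tin 0.68 [194. 245.] 491 [488. 174.  52.] [437. 149.  24.] [538. 205.  62.]
side spoon_cup 0.79 [145. 209.] 614 [455. 405.  74.] [429. 391.   7.] [492. 462. 155.]
```

The top view shows these candidates:
- **Pale cylinders:** the long one is at row/col (174,216) and the short one at (189,244).
- **Look-alike cylinders:** orange at (263,167) and purple at (217,117).
- **Cradles:** pale at (192,371) and purple at (267,376).

By the description I choose the long pale cylinder at (174,216) and the pale cradle at (192,371). I'll check both in a close crop.

```bash
cat > fit.py <<'E'
from h import *
from scipy.optimize import least_squares
def cylfit(P,L,c0,a0):
    # tilted only in plane; params cx,cy,cz,yaw ; capped length via end robust
    def f(p):
        a=np.array([np.cos(p[3]),np.sin(p[3]),0]);d=P-p[:3]
        t=d@a;r=np.linalg.norm(d-np.outer(t,a),axis=1)
        rr=np.hypot(np.maximum(np.abs(t)-L/2,0),r-22.5)
        return rr*np.sign(r-22.5)
    s=least_squares(f,[*c0,a0],loss='soft_l1',f_scale=2);return s.x,np.abs(f(s.x))
if __name__=='__main__':
    for cam in('top','side'):
        W=np.load(cam+'0.npz')['W']
        for l,L in(('barrel',180),('stub',110)):
            m=nets.cut_out(cam,l)[0]['pixels'];P=W[m];P=P[P[:,2]>28]
            x,r=cylfit(P,L,np.array([*np.median(P,0)[:2],38]),np.radians(-28 if 0 else 0)+np.arctan2(*(np.linalg.svd(P-P.mean(0))[2][0][[1,0]])))
            a=np.array([np.cos(x[3]),np.sin(x[3]),0]);t=(P-x[:3])@a
            print(cam,l,x.round(1),np.degrees(x[3]),np.median(r),np.percentile(t,[1,99]))
E
python3 fit.py
python3 - <<'E'
from h import *
a=np.load('top0.npz')['px'][130:240,180:420,::-1];a=cv2.resize(a,None,fx=3.3,fy=3.3,interpolation=cv2.INTER_CUBIC);cv2.imwrite('pics/crop1.png',a)
for cam in('top','side'):
    W=np.load(cam+'0.npz')['W']
    m=(W[...,0]>380)&(W[...,0]<620)&(W[...,1]<-160)&(W[...,1]>-330)&(W[...,2]>5)
    P=W[m];np.save(cam+'_cr.npy',P)
    for lo,hi in((8,20),(55,72),(75,92),(92,105)):
        Q=P[(P[:,2]>lo)&(P[:,2]<hi)];print(cam,lo,len(Q),Q.mean(0).round(1),np.degrees(np.arctan2(*np.linalg.svd(Q-Q.mean(0),full_matrices=False)[2][0][[1,0]])).round(1),np.median(Q[:,2]))
E
```

```text
top barrel [538.8 275.9  37.8   2.8] 159.1733085384083 1.9907157772540067 [-86.97864835  87.39488826]
top stub [494.2 185.7  38.    2.8] 159.1133222832408 1.883847673849612 [-53.34314127  54.64145185]
side barrel [ 5.359e+02  2.763e+02  3.700e+01 -4.000e-01] -20.30591046219977 1.728470356782216 [-87.13610672  86.68570702]
side stub [ 4.914e+02  1.862e+02  3.680e+01 -4.000e-01] -20.30944248514824 1.6417235419856446 [-52.97997036  52.85755781]
top 8 691 [ 495.  -236.    13.6] 175.2 13.64159093116291
top 55 446 [ 501.1 -245.3   62.5] 160.3 62.35639205804557
top 75 71 [ 583.  -273.8   86.8] -109.7 87.91727415196624
top 92 83 [ 583.5 -275.4   96.2] -109.6 96.24395109905936
side 8 1251 [ 485.2 -255.1   12.7] 153.4 12.469128893049628
side 55 713 [ 497.1 -251.8   61.6] 159.3 61.55623463462575
side 75 108 [ 575.3 -284.9   85.8] -107.4 87.64118253123058
side 92 136 [ 580.6 -276.8   94.1] -109.7 93.93574355467098
```

View pics/crop1.png

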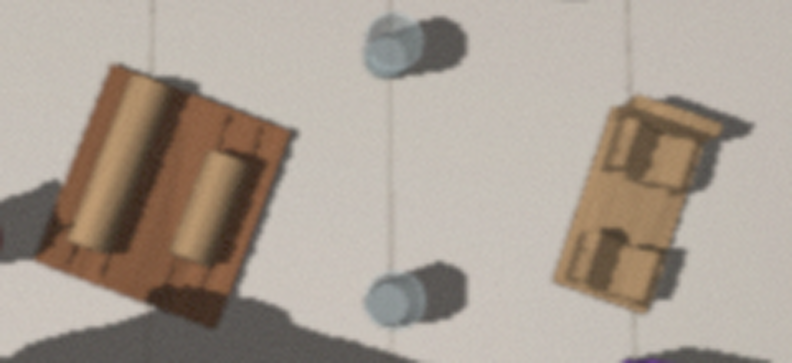

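```bash
cat > cfit.py <<'E'
from h import *
from scipy.optimize import least_squares
def box(p,lo,hi):
    c=(np.array(lo)+hi)/2;h=(np.array(hi)-lo)/2;q=np.abs(p-c)-h
    return np.linalg.norm(np.maximum(q,0),axis=1)+np.minimum(q.max(1),0)
def sdf(p):
    cv=(38+np.abs(p[:,1])-p[:,2])/np.sqrt(2)
    d=[box(p,[-97,-50,0],[97,50,14]),box(p,[90,-45,0],[97,45,95])]
    for a,b in((-85,-35),(35,85)): d.append(np.maximum(box(p,[a,-42,14],[b,42,68]),-cv))
    return np.min(d,0)
def fit(P,x0):
    def f(x):
        c,s=np.cos(x[3]),np.sin(x[3]);d=P-np.array([x[0],x[1],x[2]])
        return sdf(np.stack([c*d[:,0]+s*d[:,1],-s*d[:,0]+c*d[:,1],d[:,2]],1))
    r=least_squares(f,x0,loss='soft_l1',f_scale=2);return r.x,np.median(np.abs(f(r.x)))
if __name__=='__main__':
    for cam in('top','side'):
        P=np.load(cam+'_cr.npy');x,m=fit(P,[500,-245,0,-.35]);print(cam,x.round(2),np.degrees(x[3]),m,len(P))
E
python3 cfit.py
```

```text
top [ 4.9380e+02 -2.4428e+02 -2.1000e-01 -3.3000e-01] -18.783530387501305 1.9565794062840371 2001
side [ 4.9103e+02 -2.4340e+02 -1.5100e+00 -3.4000e-01] -19.539736619754855 1.1654507210332066 3251
```

Call:
{"name": "move_arm", "arguments": {
  "commands": [
    {"tx": 2.77, "ty": -3.19, "rz": 0.3, "claw": 8.5},
    {"tx": 2.77, "ty": -3.19, "rz": 0.3, "claw": 8.5},
    {"tx": 2.77, "ty": -3.19, "rz": 0.3, "claw": 8.5},
    {"tx": 2.77, "ty": -3.19, "rz": 0.3, "claw": 8.5},
    {"tx": 2.77, "ty": -3.19, "rz": 0.3, "claw": 8.5},
    {"tx": 2.77, "ty": -3.19, "rz": 0.3, "claw": 8.5},
    {"tx": 2.77, "ty": -3.19, "rz": 0.3, "claw": 8.5},
    {"tx": 2.77, "ty": -3.19, "rz": 0.3, "claw": 8.5},
    {"tx": 2.77, "ty": -3.19, "rz": 0.3, "claw": 8.5},
    {"tx": 2.77, "ty": -3.19, "rz": 0.3, "claw": 8.5},
    {"claw": 8.5},
    {"claw": 8.5},
    {"claw": 8.5}
  ]
}}

```text
schema error: expected keys rx, ry, rz, tx, ty, tz, claw
```

Call:
{"name": "move_arm", "arguments": {
  "commands": [
    {"rx": 0, "ry": 0, "tz": 0, "tx": 2.77, "ty": -3.19, "rz": 0.3, "claw": 8.5},
    {"rx": 0, "ry": 0, "tz": 0, "tx": 2.77, "ty": -3.19, "rz": 0.3, "claw": 8.5},
    {"rx": 0, "ry": 0, "tz": 0, "tx": 2.77, "ty": -3.19, "rz": 0.3, "claw": 8.5},
    {"rx": 0, "ry": 0, "tz": 0, "tx": 2.77, "ty": -3.19, "rz": 0.3, "claw": 8.5},
    {"rx": 0, "ry": 0, "tz": 0, "tx": 2.77, "ty": -3.19, "rz": 0.3, "claw": 8.5},
    {"rx": 0, "ry": 0, "tz": 0, "tx": 2.77, "ty": -3.19, "rz": 0.3, "claw": 8.5},
    {"rx": 0, "ry": 0, "tz": 0, "tx": 2.77, "ty": -3.19, "rz": 0.3, "claw": 8.5},
    {"rx": 0, "ry": 0, "tz": 0, "tx": 2.77, "ty": -3.19, "rz": 0.3, "claw": 8.5},
    {"rx": 0, "ry": 0, "tz": 0, "tx": 2.77, "ty": -3.19, "rz": 0.3, "claw": 8.5},
    {"rx": 0, "ry": 0, "tz": 0, "tx": 2.77, "ty": -3.19, "rz": 0.3, "claw": 8.5},
    {"rx": 0, "ry": 0, "rz": 0, "tx": 0, "ty": 0, "tz": 0, "claw": 8.5},
    {"rx": 0, "ry": 0, "rz": 0, "tx": 0, "ty": 0, "tz": 0, "claw": 8.5},
    {"rx": 0, "ry": 0, "rz": 0, "tx": 0, "ty": 0, "tz": 0, "claw": 8.5}
  ]
}}

```text
time: 2.72
ee_pos: [536.8, 278.0, 256.3]
orientation: [[-0.937, 0.35, -0.0], [0.35, 0.937, 0.001], [0.001, 0.0, -1.0]]
force: [-0.2, 0.3, 0.3]
width: 0.995
```

Call:
{"name": "move_arm", "arguments": {
  "commands": [
    {"rx": 0, "ry": 0, "rz": 0, "tx": 0, "ty": -0.2, "tz": -3, "claw": 8.5},
    {"rx": 0, "ry": 0, "rz": 0, "tx": 0, "ty": 0, "tz": -3, "claw": 8.5},
    {"rx": 0, "ry": 0, "rz": 0, "tx": 0, "ty": 0, "tz": -3, "claw": 8.5},
    {"rx": 0, "ry": 0, "rz": 0, "tx": 0, "ty": 0, "tz": -3, "claw": 8.5},
    {"rx": 0, "ry": 0, "rz": 0, "tx": 0, "ty": 0, "tz": -3, "claw": 8.5},
    {"rx": 0, "ry": 0, "rz": 0, "tx": 0, "ty": 0, "tz": -2, "claw": 8.5},
    {"rx": 0, "ry": 0, "rz": 0, "tx": 0, "ty": 0, "tz": -1.5, "claw": 8.5},
    {"rx": 0, "ry": 0, "rz": 0, "tx": 0, "ty": 0, "tz": 0, "claw": 8.5},
    {"rx": 0, "ry": 0, "rz": 0, "tx": 0, "ty": 0, "tz": 0, "claw": 8.5}
  ]
}}

```text
time: 3.85
ee_pos: [538.5, 274.8, 72.4]
orientation: [[-0.936, 0.353, 0.002], [0.353, 0.936, 0.001], [-0.001, 0.001, -1.0]]
force: [0.8, -0.3, -0.4]
width: 0.997
```

Run:
```python
from h import *
for n in('top','side'):
    c=read_camera(n);a=c['pixels'][120:230,160:300,::-1];cv2.imwrite(f'pics/g_{n}.png',cv2.resize(a,None,fx=4,fy=4,interpolation=cv2.INTER_CUBIC))
```

```text
(no output)
```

View pics/g_side.png

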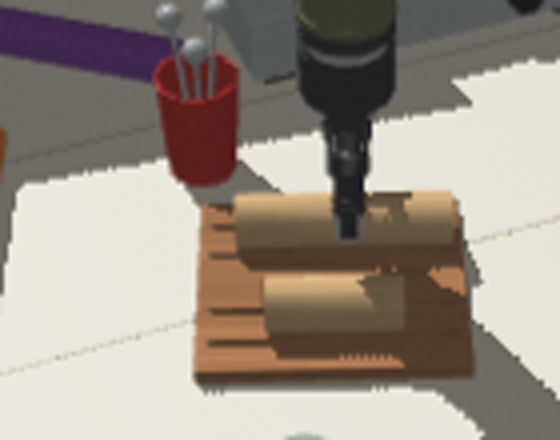

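The side crop shows the open fingers straddling the long pale barrel at mid-length: finger at crop column ~348, barrel ends at ~235 and ~460. The stub and spoon cup are clear. I'll go down and grip.

Call:
{"name": "move_arm", "arguments": {
  "commands": [
    {"rx": 0, "ry": 0, "rz": 0, "tx": 0, "ty": 0.1, "tz": -1, "claw": 8.5},
    {"rx": 0, "ry": 0, "rz": 0, "tx": 0, "ty": 0, "tz": -1, "claw": 8.5},
    {"rx": 0, "ry": 0, "rz": 0, "tx": 0, "ty": 0, "tz": -0.4, "claw": 8.5},
    {"rx": 0, "ry": 0, "rz": 0, "tx": 0, "ty": 0, "tz": 0, "claw": 8.5},
    {"rx": 0, "ry": 0, "rz": 0, "tx": 0, "ty": 0, "tz": 0, "claw": 3.5},
    {"rx": 0, "ry": 0, "rz": 0, "tx": 0, "ty": 0, "tz": 0, "claw": 3.5},
    {"rx": 0, "ry": 0, "rz": 0, "tx": 0, "ty": 0, "tz": 0, "claw": 3.5},
    {"rx": 0, "ry": 0, "rz": 0, "tx": 0, "ty": 0, "tz": 0, "claw": 3.5},
    {"rx": 0, "ry": 0, "rz": 0, "tx": 0, "ty": 0, "tz": 0, "claw": 3.5},
    {"rx": 0, "ry": 0, "rz": 0, "tx": 0, "ty": 0, "tz": 0, "claw": 3.5},
    {"rx": 0, "ry": 0, "rz": 0, "tx": 0, "ty": 0, "tz": 0, "claw": 3.5},
    {"rx": 0, "ry": 0, "rz": 0, "tx": 0, "ty": 0, "tz": 0, "claw": 3.5}
  ]
}}

```text
time: 5.45
ee_pos: [538.5, 276.4, 48.3]
orientation: [[-0.936, 0.352, 0.002], [0.352, 0.936, 0.002], [-0.001, 0.002, -1.0]]
force: [0.3, 3.0, 5.3]
width: 0.503
```

Call:
{"name": "move_arm", "arguments": {
  "commands": [
    {"rx": 0, "ry": 0, "rz": 0, "tx": 0, "ty": 0, "tz": 1, "claw": 3.5},
    {"rx": 0, "ry": 0, "rz": 0, "tx": 0, "ty": 0, "tz": 2, "claw": 3.5},
    {"rx": 0, "ry": 0, "rz": 0, "tx": 0, "ty": 0, "tz": 3, "claw": 3.5},
    {"rx": 0, "ry": 0, "rz": 0, "tx": 0, "ty": 0, "tz": 3, "claw": 3.5},
    {"rx": 0, "ry": 0, "rz": 0, "tx": 0, "ty": 0, "tz": 3, "claw": 3.5},
    {"rx": 0, "ry": 0, "rz": 0, "tx": 0, "ty": 0, "tz": 3, "claw": 3.5},
    {"rx": 0, "ry": 0, "rz": 0, "tx": 0, "ty": 0, "tz": 2, "claw": 3.5},
    {"rx": 0, "ry": 0, "rz": 0, "tx": 0, "ty": 0, "tz": 0, "claw": 3.5},
    {"rx": 0, "ry": 0, "rz": 0, "tx": 0, "ty": 0, "tz": 0, "claw": 3.5},
    {"rx": 0, "ry": 0, "rz": 0, "tx": 0, "ty": 0, "tz": 0, "claw": 3.5}
  ]
}}

```text
time: 6.7
ee_pos: [537.0, 274.9, 215.9]
orientation: [[-0.936, 0.353, -0.002], [0.353, 0.936, -0.001], [0.002, -0.002, -1.0]]
force: [-0.1, -0.8, -2.4]
width: 0.509
```

Run:
```python
from h import *
from fit import cylfit
s=manip.observe();print(s['ee_pos'].round(1),s['force'].round(1),s['width'])
for n in('top','side'):
    c=read_camera(n);W=pts(c);r=nets.cut_out(n,'barrel')
    for q in r[:3]: print(n,q['score'],q['at'])
    a=c['pixels'].copy();a[r[0]['pixels'],0]=255;cv2.imwrite(f'pics/l_{n}.png',a[:,:,::-1])
    P=W[r[0]['pixels']];P=P[~np.isnan(P[:,0])];P=P[np.abs(P[:,2]-s['ee_pos'][2])<40]
    x,rr=cylfit(P,180,s['ee_pos']-[0,0,8],-.36);print(n,len(P),x.round(1),np.degrees(x[3]),np.median(rr))
    aa=np.array([np.cos(x[3]),np.sin(x[3]),0]);t=(P-x[:3])@aa;h=P[:,2]
    print(np.percentile(t,[1,99]),'tilt:',[np.percentile(h[(t>k)&(t<k+30)],90).round(1) if ((t>k)&(t<k+30)).sum()>5 else None for k in(-90,-60,-30,0,30,60)])
```

```text
[537.  274.9 215.9] [-0.1 -0.8 -2.4] 0.508585392021553
top 0.91 [263.2, 169.4]
top 0.63 [191.5, 202.0]
top 0 [ 5.370e+02  2.749e+02  2.079e+02 -4.000e-01] -20.626480624709636 nan
  return _methods._mean(a, axis=axis, dtype=dtype,
  ret = ret.dtype.type(ret / rcount)
Traceback (most recent call last):
IndexError: index -1 is out of bounds for axis 0 with size 0
```

```bash
cat > held.py <<'E'
from h import *
from fit import cylfit
import sys
s=manip.observe();print(s['ee_pos'].round(1),s['force'].round(1),s['width'].round(3),s['time'])
tag=sys.argv[1];yaw=-np.degrees(0)-0.36
for n in('top','side'):
    c=read_camera(n);W=pts(c);px=c['pixels'].astype(int)
    cv2.imwrite(f'pics/{tag}_{n}.png',c['pixels'][:,:,::-1])
    e=s['ee_pos']-[0,0,9]
    a=np.array([np.cos(yaw),np.sin(yaw),0]);d=W-e
    t=d@a; rr=np.linalg.norm(d-t[...,None]*a,axis=-1)
    m=(rr<34)&(abs(t)<110)&(px[...,0]>px[...,2]+25)&(abs(t)>16)
    P=W[m]
    x,r=cylfit(P,180,e,yaw);a=np.array([np.cos(x[3]),np.sin(x[3]),0]);t=(P-x[:3])@a
    print(n,len(P),x.round(1),np.degrees(x[3]).round(2),np.median(r).round(2),np.percentile(t,[1,99]).round(1),'rel',(x[:3]-s['ee_pos']).round(1))
    # pitch from residual of axis height
    dz=[]
    for lo,hi in((-90,-20),(20,90)):
        k=(t>lo)&(t<hi);xx,_=cylfit(P[k],400,x[:3],x[3]) if 0 else (None,None)
        perp=np.array([-a[1],a[0]]);u=(P[k]-x[:3])[:,:2]@perp;z=P[k][:,2]-np.sqrt(np.maximum(22.5**2-u**2,0))
        dz.append((np.median(t[k]).round(1),np.median(z[abs(u)<12]).round(1)))
    print('pitch',dz)
E
python3 held.py l
```

```text
Traceback (most recent call last):
  File "held.py", line 4, in <module>
    s=manip.observe();print(s['ee_pos'].round(1),s['force'].round(1),s['width'].round(3),s['time'])
                                                                     ^^^^^^^^^^^^^^^^
AttributeError: 'float' object has no attribute 'round'
```

```bash
sed -i "s/s\['width'\].round(3)/s['width']/" held.py; python3 held.py l
```

```text
[537.3 275.1 216.2] [-0.6 -0.5 -3. ] 0.5083530285334932 6.8
top 134 [ 5.357e+02  2.745e+02  2.054e+02 -4.000e-01] -20.17 1.54 [-89.   89.4] rel [ -1.6  -0.6 -10.8]
pitch [(np.float64(-78.6), np.float64(204.9)), (np.float64(83.7), np.float64(205.2))]
side 685 [ 5.337e+02  2.742e+02  2.052e+02 -4.000e-01] -20.57 1.51 [-86.7  88.4] rel [ -3.5  -0.9 -11. ]
pitch [(np.float64(-53.8), np.float64(204.7)), (np.float64(55.1), np.float64(204.9))]
```

View pics/l_side.png

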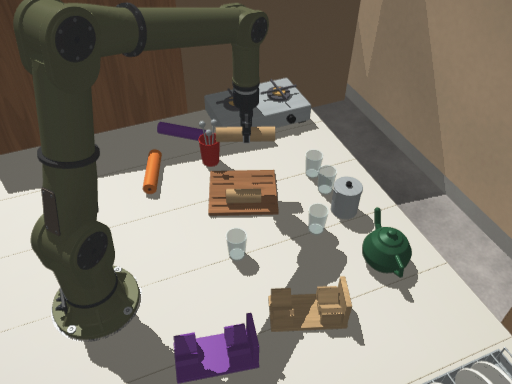

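Call:
{"name": "move_arm", "arguments": {
  "commands": [
    {"rx": 0, "ry": 0, "rz": 0.1, "tx": -0.45, "ty": -2.3, "tz": 0, "claw": 3.5},
    {"rx": 0, "ry": 0, "rz": 0.1, "tx": -0.45, "ty": -4.2, "tz": 0, "claw": 3.5},
    {"rx": 0, "ry": 0, "rz": 0.1, "tx": -0.45, "ty": -4.5, "tz": 0, "claw": 3.5},
    {"rx": 0, "ry": 0, "rz": 0.1, "tx": -0.45, "ty": -4.5, "tz": 0, "claw": 3.5},
    {"rx": 0, "ry": 0, "rz": 0.1, "tx": -0.45, "ty": -4.5, "tz": 0, "claw": 3.5},
    {"rx": 0, "ry": 0, "rz": 0.1, "tx": -0.45, "ty": -4.5, "tz": 0, "claw": 3.5},
    {"rx": 0, "ry": 0, "rz": 0.1, "tx": -0.45, "ty": -4.5, "tz": 0, "claw": 3.5},
    {"rx": 0, "ry": 0, "rz": 0.1, "tx": -0.45, "ty": -4.5, "tz": 0, "claw": 3.5},
    {"rx": 0, "ry": 0, "rz": 0.1, "tx": -0.45, "ty": -4.5, "tz": 0, "claw": 3.5},
    {"rx": 0, "ry": 0, "rz": 0.1, "tx": -0.45, "ty": -4.5, "tz": 0, "claw": 3.5},
    {"rx": 0, "ry": 0, "rz": 0.1, "tx": -0.45, "ty": -4.5, "tz": 0, "claw": 3.5},
    {"rx": 0, "ry": 0, "rz": 0.2, "tx": -0.43, "ty": -3.0, "tz": 0, "claw": 3.5},
    {"rx": 0, "ry": 0, "rz": 0, "tx": 0, "ty": -1.93, "tz": 0, "claw": 3.5},
    {"rx": 0, "ry": 0, "rz": 0, "tx": 0, "ty": 0, "tz": 0, "claw": 3.5},
    {"rx": 0, "ry": 0, "rz": 0, "tx": 0, "ty": 0, "tz": 0, "claw": 3.5},
    {"rx": 0, "ry": 0, "rz": 0, "tx": 0, "ty": 0, "tz": 0, "claw": 3.5}
  ]
}}

```text
time: 8.9
ee_pos: [484.2, -242.6, 217.3]
orientation: [[-0.944, 0.33, 0.0], [0.33, 0.944, 0.001], [0.0, 0.001, -1.0]]
force: [0.5, 0.2, -2.4]
width: 0.509
```

```bash
python3 held.py m
```

```text
[ 484.2 -242.6  217.3] [ 0.5  0.2 -2.4] 0.5087574874796037 8.9
top 561 [ 4.829e+02 -2.439e+02  2.070e+02 -3.000e-01] -19.24 1.84 [-89.9  88.6] rel [ -1.3  -1.3 -10.3]
pitch [(np.float64(-56.2), np.float64(206.5)), (np.float64(69.5), np.float64(206.7))]
side 1192 [ 4.807e+02 -2.439e+02  2.058e+02 -3.000e-01] -19.24 1.02 [-89.9  88.1] rel [ -3.4  -1.3 -11.4]
pitch [(np.float64(-55.7), np.float64(205.7)), (np.float64(59.6), np.float64(205.8))]
```

View pics/m_side.png

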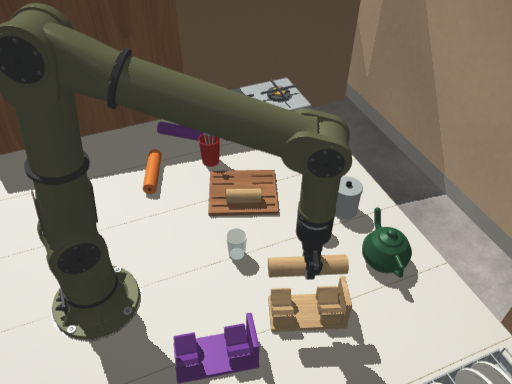

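Both cameras put the held barrel level and yawed −19.2°, parallel to the V. It is 10 mm short of the stop and 3.6 mm to the −y side. I'll correct the lateral offset and descend.

Call:
{"name": "move_arm", "arguments": {
  "commands": [
    {"rx": 0, "ry": 0, "rz": 0, "tx": 0.12, "ty": 0.34, "tz": -1, "claw": 3.5},
    {"rx": 0, "ry": 0, "rz": 0, "tx": 0, "ty": 0, "tz": -2.5, "claw": 3.5},
    {"rx": 0, "ry": 0, "rz": 0, "tx": 0, "ty": 0, "tz": -2.5, "claw": 3.5},
    {"rx": 0, "ry": 0, "rz": 0, "tx": 0, "ty": 0, "tz": -2.5, "claw": 3.5},
    {"rx": 0, "ry": 0, "rz": 0, "tx": 0, "ty": 0, "tz": -2, "claw": 3.5},
    {"rx": 0, "ry": 0, "rz": 0, "tx": 0, "ty": 0, "tz": -1, "claw": 3.5},
    {"rx": 0, "ry": 0, "rz": 0, "tx": 0, "ty": 0, "tz": -0.5, "claw": 3.5},
    {"rx": 0, "ry": 0, "rz": 0, "tx": 0, "ty": 0, "tz": 0, "claw": 3.5},
    {"rx": 0, "ry": 0, "rz": 0, "tx": 0, "ty": 0, "tz": 0, "claw": 3.5},
    {"rx": 0, "ry": 0, "rz": 0, "tx": 0, "ty": 0, "tz": 0, "claw": 3.5}
  ]
}}

```text
time: 10.25
ee_pos: [485.6, -240.6, 98.0]
orientation: [[-0.944, 0.331, 0.001], [0.331, 0.944, -0.0], [-0.001, 0.0, -1.0]]
force: [0.0, 0.0, -3.4]
width: 0.507
```

```bash
python3 held.py n
python3 - <<'E'
import cv2
a=cv2.imread('pics/n_side.png')[240:340,240:380];cv2.imwrite('pics/n_c.png',cv2.resize(a,None,fx=5,fy=5,interpolation=cv2.INTER_CUBIC))
E
```

```text
[ 485.6 -240.6   98. ] [ 0.   0.  -3.4] 0.507370592356676 10.25
top 598 [ 4.939e+02 -2.445e+02  8.760e+01 -3.000e-01] -18.64 2.87 [-99.3 100. ] rel [  8.2  -3.9 -10.4]
pitch [(np.float64(-57.5), np.float64(87.8)), (np.float64(64.5), np.float64(88.2))]
side 1239 [ 4.909e+02 -2.449e+02  8.630e+01 -3.000e-01] -19.4 1.41 [-99.3 100.9] rel [  5.3  -4.3 -11.7]
pitch [(np.float64(-56.3), np.float64(86.4)), (np.float64(55.8), np.float64(86.2))]
```

View pics/n_c.png

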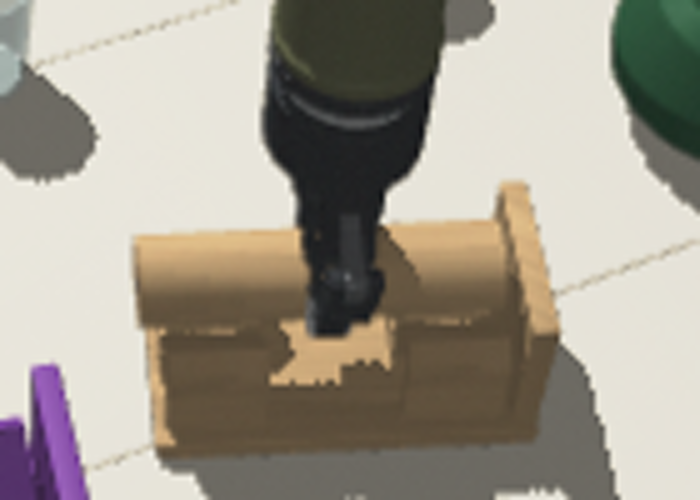

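Call:
{"name": "move_arm", "arguments": {
  "commands": [
    {"rx": 0, "ry": 0, "rz": 0, "tx": 0.03, "ty": 0.1, "tz": -0.4, "claw": 3.5},
    {"rx": 0, "ry": 0, "rz": 0, "tx": 0, "ty": 0, "tz": -0.4, "claw": 3.5},
    {"rx": 0, "ry": 0, "rz": 0, "tx": 0, "ty": 0, "tz": -0.4, "claw": 3.5},
    {"rx": 0, "ry": 0, "rz": 0, "tx": 0, "ty": 0, "tz": -0.2, "claw": 3.5},
    {"rx": 0, "ry": 0, "rz": 0, "tx": 0, "ty": 0, "tz": 0, "claw": 3.5},
    {"rx": 0, "ry": 0, "rz": 0, "tx": 0, "ty": 0, "tz": 0, "claw": 3.5},
    {"rx": 0, "ry": 0, "rz": 0, "tx": 0, "ty": 0, "tz": 0, "claw": 3.5}
  ]
}}

```text
time: 11.22
ee_pos: [485.6, -239.6, 83.5]
orientation: [[-0.943, 0.331, 0.0], [0.331, 0.943, -0.0], [-0.0, 0.0, -1.0]]
force: [-0.4, -1.0, -1.8]
width: 0.502
```

Call:
{"name": "move_arm", "arguments": {
  "commands": [
    {"rx": 0, "ry": 0, "rz": 0, "tx": 0, "ty": 0, "tz": -0.2, "claw": 3.5},
    {"rx": 0, "ry": 0, "rz": 0, "tx": 0, "ty": 0, "tz": 0, "claw": 3.5},
    {"rx": 0, "ry": 0, "rz": 0, "tx": 0, "ty": 0, "tz": 0, "claw": 3.5}
  ]
}}

```text
time: 11.6
ee_pos: [485.4, -239.5, 81.3]
orientation: [[-0.944, 0.331, -0.0], [0.331, 0.944, 0.0], [0.0, 0.0, -1.0]]
force: [-0.2, 0.1, -2.4]
width: 0.505
```

Call:
{"name": "move_arm", "arguments": {
  "commands": [
    {"rx": 0, "ry": 0, "rz": 0, "tx": 0, "ty": 0, "tz": -0.15, "claw": 3.5},
    {"rx": 0, "ry": 0, "rz": 0, "tx": 0, "ty": 0, "tz": 0, "claw": 3.5},
    {"rx": 0, "ry": 0, "rz": 0, "tx": 0, "ty": 0, "tz": 0, "claw": 3.5}
  ]
}}

```text
time: 11.98
ee_pos: [485.7, -239.5, 80.0]
orientation: [[-0.943, 0.332, 0.0], [0.332, 0.943, 0.0], [-0.0, 0.0, -1.0]]
force: [-0.1, 0.5, -1.1]
width: 0.503
```

Call:
{"name": "move_arm", "arguments": {
  "commands": [
    {"rx": 0, "ry": 0, "rz": 0, "tx": 0, "ty": 0, "tz": -0.1, "claw": 3.5},
    {"rx": 0, "ry": 0, "rz": 0, "tx": 0, "ty": 0, "tz": 0, "claw": 3.5},
    {"rx": 0, "ry": 0, "rz": 0, "tx": 0, "ty": 0, "tz": 0, "claw": 3.5}
  ]
}}

```text
time: 12.35
ee_pos: [485.7, -239.6, 79.9]
orientation: [[-0.943, 0.332, 0.001], [0.332, 0.943, 0.001], [-0.0, 0.001, -1.0]]
force: [-3.3, 1.1, 7.0]
width: 0.507
```

Call:
{"name": "move_arm", "arguments": {
  "commands": [
    {"rx": 0, "ry": 0, "rz": 0, "tx": 0, "ty": 0, "tz": 0.1, "claw": 3.5},
    {"rx": 0, "ry": 0, "rz": 0, "tx": 0.19, "ty": -0.07, "tz": 0, "claw": 3.5},
    {"rx": 0, "ry": 0, "rz": 0, "tx": 0.19, "ty": -0.07, "tz": 0, "claw": 3.5},
    {"rx": 0, "ry": 0, "rz": 0, "tx": 0, "ty": 0, "tz": 0, "claw": 3.5},
    {"rx": 0, "ry": 0, "rz": 0, "tx": 0, "ty": 0, "tz": 0, "claw": 3.5}
  ]
}}

```text
time: 12.98
ee_pos: [486.5, -239.9, 79.7]
orientation: [[-0.943, 0.333, -0.006], [0.332, 0.943, 0.004], [0.007, 0.002, -1.0]]
force: [-10.4, 4.2, 10.6]
width: 0.508
```

```bash
cat > slot.py <<'E'
from h import *
from scipy.optimize import least_squares
from fit import cylfit
import sys
s=manip.observe();print(s['time'],s['ee_pos'].round(1),s['force'].round(1))
C=np.array([492.4,-243.8,0]);y=np.radians(-19.2);a=np.array([np.cos(y),np.sin(y),0]);b=np.array([-a[1],a[0],0])
for n in('top','side'):
    c=read_camera(n);W=pts(c);px=c['pixels'].astype(int);cv2.imwrite(f'pics/{sys.argv[1]}_{n}.png',c['pixels'][:,:,::-1])
    d=W-C;L=d@a;l=d@b;z=W[...,2];wood=px[...,0]>px[...,2]+25
    bt=wood&(abs(l)<14)&(z>76)&(z<100)&(abs(L)>20)
    P=W[bt&(L<70)]
    Lm=L[bt&(L<70)]
    x,r=cylfit(P,400,C+[0,0,70],y);e=x[:3]-C;
    aa=np.array([np.cos(x[3]),np.sin(x[3])]);k=(-(x[:2]-C[:2])@a[:2])/(aa@a[:2]);q=x[:2]+k*aa
    print(n,len(P),'yaw',np.degrees(x[3]).round(2),'lat',((q-C[:2])@b[:2]).round(2),'z',x[2].round(1),'min L',np.percentile(Lm,1).round(1),np.median(r).round(1))
E
python3 slot.py p
python3 - <<'E'
import cv2
a=cv2.imread('pics/p_side.png')[240:340,240:380];cv2.imwrite('pics/p_c.png',cv2.resize(a,None,fx=5,fy=5,interpolation=cv2.INTER_CUBIC))
E
```

```text
12.975 [ 486.5 -239.9   79.7] [-10.4   4.2  10.6]
top 257 yaw -19.7 lat -0.92 z 69.2 min L -97.0 2.2
side 494 yaw -19.79 lat -0.56 z 68.1 min L -99.9 1.3
```

View pics/p_c.png

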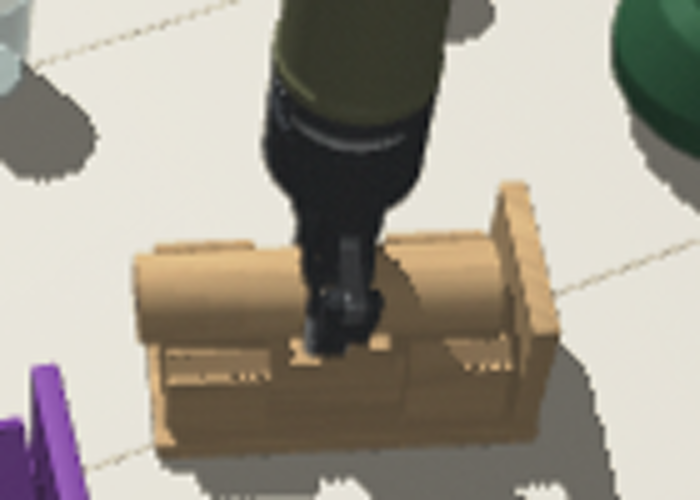

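The barrel lies in the V at z≈69 with lateral error under 1 mm, but its free end reads L≈−98, so it is about 8–9 mm short of the stop. Friction is holding it (11 N along the V), so I'll lift slightly and slide.

Call:
{"name": "move_arm", "arguments": {
  "commands": [
    {"rx": 0, "ry": 0, "rz": 0, "tx": 0, "ty": 0, "tz": 0.3, "claw": 3.5},
    {"rx": 0, "ry": 0, "rz": 0, "tx": 0, "ty": 0, "tz": 0, "claw": 3.5},
    {"rx": 0, "ry": 0, "rz": 0, "tx": 0, "ty": 0, "tz": 0, "claw": 3.5}
  ]
}}

```text
time: 13.45
ee_pos: [489.5, -240.8, 82.6]
orientation: [[-0.944, 0.331, 0.0], [0.331, 0.944, -0.0], [-0.0, -0.0, -1.0]]
force: [-1.3, 0.4, -2.6]
width: 0.506
```

Call:
{"name": "move_arm", "arguments": {
  "commands": [
    {"rx": 0, "ry": 0, "rz": 0, "tx": 0.19, "ty": -0.07, "tz": 0, "claw": 3.5},
    {"rx": 0, "ry": 0, "rz": 0, "tx": 0.09, "ty": -0.03, "tz": 0, "claw": 3.5},
    {"rx": 0, "ry": 0, "rz": 0, "tx": 0, "ty": 0, "tz": 0, "claw": 3.5},
    {"rx": 0, "ry": 0, "rz": 0, "tx": 0, "ty": 0, "tz": 0, "claw": 3.5}
  ]
}}

```text
time: 13.95
ee_pos: [492.1, -241.9, 82.8]
orientation: [[-0.944, 0.331, -0.0], [0.331, 0.944, 0.0], [0.0, 0.0, -1.0]]
force: [0.1, 0.3, -2.1]
width: 0.507
```

Call:
{"name": "move_arm", "arguments": {
  "commands": [
    {"rx": 0, "ry": 0, "rz": 0, "tx": 0.14, "ty": -0.05, "tz": 0, "claw": 3.5},
    {"rx": 0, "ry": 0, "rz": 0, "tx": 0, "ty": 0, "tz": 0, "claw": 3.5},
    {"rx": 0, "ry": 0, "rz": 0, "tx": 0, "ty": 0, "tz": 0, "claw": 3.5}
  ]
}}

```text
time: 14.32
ee_pos: [493.5, -242.4, 82.8]
orientation: [[-0.944, 0.331, 0.0], [0.331, 0.944, 0.0], [0.0, 0.0, -1.0]]
force: [-0.6, 0.7, -2.9]
width: 0.51
```

Call:
{"name": "move_arm", "arguments": {
  "commands": [
    {"rx": 0, "ry": 0, "rz": 0, "tx": 0.14, "ty": -0.05, "tz": 0, "claw": 3.5},
    {"rx": 0, "ry": 0, "rz": 0, "tx": 0, "ty": 0, "tz": 0, "claw": 3.5},
    {"rx": 0, "ry": 0, "rz": 0, "tx": 0, "ty": 0, "tz": 0, "claw": 3.5}
  ]
}}

```text
time: 14.7
ee_pos: [493.8, -242.5, 82.4]
orientation: [[-0.943, 0.332, -0.002], [0.332, 0.943, 0.001], [0.003, 0.0, -1.0]]
force: [-4.2, 2.0, -1.4]
width: 0.507
```

The barrel has touched the stop: the along force rose to 4.6 N and motion ceased. I'll ease off about 1 mm and lower it.

Call:
{"name": "move_arm", "arguments": {
  "commands": [
    {"rx": 0, "ry": 0, "rz": 0, "tx": -0.09, "ty": 0.03, "tz": -0.15, "claw": 3.5},
    {"rx": 0, "ry": 0, "rz": 0, "tx": 0, "ty": 0, "tz": -0.15, "claw": 3.5},
    {"rx": 0, "ry": 0, "rz": 0, "tx": 0, "ty": 0, "tz": 0, "claw": 3.5},
    {"rx": 0, "ry": 0, "rz": 0, "tx": 0, "ty": 0, "tz": 0, "claw": 3.5}
  ]
}}

```text
time: 15.2
ee_pos: [493.8, -242.4, 80.0]
orientation: [[-0.943, 0.332, -0.0], [0.332, 0.943, 0.001], [0.001, 0.001, -1.0]]
force: [-4.2, 2.4, 1.6]
width: 0.505
```

```bash
python3 slot.py q
python3 - <<'E'
import cv2
a=cv2.imread('pics/q_side.png')[240:340,240:380];cv2.imwrite('pics/q_c.png',cv2.resize(a,None,fx=5,fy=5,interpolation=cv2.INTER_CUBIC))
E
```

```text
15.2 [ 493.8 -242.4   80. ] [-4.2  2.4  1.6]
top 218 yaw -19.65 lat -0.28 z 69.6 min L -89.4 2.5
side 440 yaw -19.94 lat -0.69 z 68.5 min L -92.1 1.2
```

View pics/q_c.png

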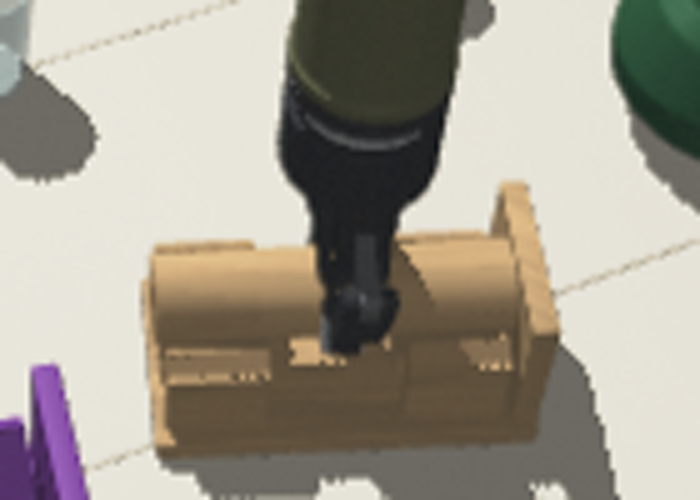

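Seated: the end meets the stop board (crop column ~518), the free end reads L≈−90, z≈69 and the lateral error is under 0.7 mm. Now I'll press.

Call:
{"name": "move_arm", "arguments": {
  "commands": [
    {"rx": 0, "ry": 0, "rz": 0, "tx": 0, "ty": 0, "tz": -0.1, "claw": 3.5},
    {"rx": 0, "ry": 0, "rz": 0, "tx": 0, "ty": 0, "tz": 0, "claw": 3.5},
    {"rx": 0, "ry": 0, "rz": 0, "tx": 0, "ty": 0, "tz": 0, "claw": 3.5}
  ]
}}

```text
time: 15.68
ee_pos: [493.9, -242.4, 79.9]
orientation: [[-0.943, 0.332, -0.0], [0.332, 0.943, 0.001], [0.001, 0.001, -1.0]]
force: [-7.6, 3.9, 8.8]
width: 0.509
```

Call:
{"name": "move_arm", "arguments": {
  "commands": [
    {"rx": 0, "ry": 0, "rz": 0, "tx": -0.06, "ty": 0.04, "tz": -0.07, "claw": 3.5},
    {"rx": 0, "ry": 0, "rz": 0, "tx": 0, "ty": 0, "tz": 0, "claw": 3.5},
    {"rx": 0, "ry": 0, "rz": 0, "tx": 0, "ty": 0, "tz": 0, "claw": 3.5}
  ]
}}

```text
time: 16.05
ee_pos: [493.8, -242.3, 79.9]
orientation: [[-0.943, 0.332, 0.001], [0.332, 0.943, 0.001], [-0.001, 0.001, -1.0]]
force: [-6.9, 3.7, 10.8]
width: 0.507
```

Call:
{"name": "move_arm", "arguments": {
  "commands": [
    {"rx": 0, "ry": 0, "rz": 0, "tx": -0.03, "ty": 0.02, "tz": -0.07, "claw": 3.5},
    {"rx": 0, "ry": 0, "rz": 0, "tx": 0, "ty": 0, "tz": 0, "claw": 3.5},
    {"rx": 0, "ry": 0, "rz": 0, "tx": 0, "ty": 0, "tz": 0, "claw": 3.5},
    {"rx": 0, "ry": 0, "rz": 0, "tx": 0, "ty": 0, "tz": 0, "claw": 3.5},
    {"rx": 0, "ry": 0, "rz": 0, "tx": 0, "ty": 0, "tz": 0, "claw": 3.5},
    {"rx": 0, "ry": 0, "rz": 0, "tx": 0, "ty": 0, "tz": 0, "claw": 3.5},
    {"rx": 0, "ry": 0, "rz": 0, "tx": 0, "ty": 0, "tz": 0, "claw": 3.5},
    {"rx": 0, "ry": 0, "rz": 0, "tx": 0, "ty": 0, "tz": 0, "claw": 3.5}
  ]
}}

```text
time: 17.05
ee_pos: [493.8, -242.3, 79.8]
orientation: [[-0.943, 0.332, 0.002], [0.332, 0.943, 0.001], [-0.001, 0.001, -1.0]]
force: [-7.9, 3.6, 15.0]
width: 0.509
```

```bash
python3 slot.py r; python3 slot.py r2
```

```text
17.05 [ 493.8 -242.3   79.8] [-7.9  3.6 15. ]
top 220 yaw -19.86 lat -0.56 z 69.4 min L -89.5 2.0
side 450 yaw -19.16 lat -0.75 z 68.4 min L -91.9 1.3
17.15 [ 493.8 -242.3   79.8] [-7.9  4.3 15.2]
top 222 yaw -18.95 lat 1.52 z 69.4 min L -89.6 2.6
side 453 yaw -19.65 lat -0.63 z 68.3 min L -92.0 1.1
```

Run:
```python
from h import *
t=nets.cut_out('top','stub')[0];print(t['at'],t['score'])
print(order.finish_job()); s=manip.observe();print(s['time'],s['ee_pos'].round(1),s['force'].round(1),s['wrist_torque'].round(2))
```

```text
[113.9, 231.6] 0.72
the job is handed in; nothing more can be done
None
the job is handed in; nothing more can be done
```

The long pale barrel is in the V-cradle, butted against the stop board. The gripper is still holding it and pressing down. I handed the job in at about 17 s; no verdict was reported.

**Last checks before hand-in**
- **Position:** the tool was steady at (493.8, −242.3, 79.8) mm. The cameras put the barrel's axis 68–69.5 mm high, along the V to within about 1°. Its free end read 90–92 mm from the cradle centre, where 90 means fully against the stop.
- **Force:** the wrist read about +15 N vertically, so about 17 N on the V including the barrel's weight. It read about 8–9 N along the V towards the stop and about 1 N sideways, so the load on the two faces should be nearly even. I could not measure each face separately.

**Disagreements and gaps**
- **Sideways position:** one of the four last sideways readings gave +1.5 mm; the other three gave −0.6 to −0.75 mm. All are within the 3 mm limit.
- **Stub:** the final network check reported it at pixel (114, 232), where a glass stands, so I treat that as a false detection. I did not recheck it, but it was on the board in the pictures taken after the lift and during the carry.
- **Other bystanders:** I did not re-measure the glasses, teapot, tin or spoon cup at the end. The wrist force showed no unexpected contact at any stop on the way.

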